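# Find the unlocked hard drive in the cage and push it out of its snap detent

## Robot

A 7-joint arm with a two-finger parallel gripper is mounted at the origin on the work surface. World frame = base frame: x ahead of the robot, y to its left, z up, the work surface at z = 0. Lengths are in m, angles in degrees, forces in N, time in s.
With the tool pointing down it reaches from about 0.4 to 0.875 m from the base axis. Payload 6.5 kg.
Tool frame: the origin (TCP) lies on the centre line of the jaws, within the pads' length; the fingertips stand 19 mm ahead of it and the grasp point (between the pads) is the TCP; z points along the fingers, y is the line along which they close (so a half turn about z gives the same grasp; the last joint's range is limited). The gripper opens to 88 mm and grips with 3 to 60 N. Pads are 18 mm wide; open, the fingers measure 123 mm over their backs; the gripper's body (75 mm by 187 mm) begins 45 mm behind the grasp point.
Start: joints at [-3.793, 30.733, -0.252, 88.115, 0.149, 61.152, -4.079], TCP at [0.65, 0, 0.258] pointing down, gripper open.
Joint ranges: [-154.64, 154.64], [-21.42, 123.67], [-72.66, 72.17], [13.99, 137.28], [-74.86, 254.86], [10.95, 109.41], [-158.01, 158.01]. Speed limits (degrees/s): [136.94, 136.94, 180, 180, 180, 180, 180].

## Interface

Orientations are given as [roll, pitch, yaw] about the fixed x, y, z axes, in that order (R = Rz(yaw) Ry(pitch) Rx(roll)).
In Python, from bench import get_obs, grab_frame, hand_in gives the robot as it stands.
- The arm moves only by the tool jog_arm, never from a script. Its arguments are lists of equal length, an entry for each row: "xyz": the shift along the tool's x, y, z scaled (see below), a list of three; "twist": the turn about the tool's z scaled (see below). A call has 1 to 8 rows; each row is the pose to reach, as a shift and turn from the pose commanded when the call began, along the tool's axes at that moment; what a row does not reach only later rows make up. The controller multiplies each number of a shift by 0.25 m and each number of a turn by 60 degrees. A row lasts 1/12 s, in which the tool goes at most 41.7 mm and 7.16 degrees, less where a joint would pass 70% of its speed; a pose out of reach is approached as far as the arm can. A call with a number of a shift or a turn outside -1 to 1 is refused whole. A call with a gripper value outside its range is refused whole. "claw" is the closure, from -1 (fully open) to 1 (shut), set as the call begins (left out, the last holds). The fingers move at their own pace and stop on an object; "force" is the grip in N (left out, the last holds). Time passes only in rows, so rows that repeat a pose let the fingers close. It gives the time, the measured TCP pose, the force, the opening and the grip force at its end, in the units of the state.
- get_obs(): the state, without advancing time (a new reading comes with each control period).
- grab_frame(name): name is "scene" or "side" or "wrist"; returns a dict with "img" (480x640x3 uint8, red, green, blue), "mtx" (3x3 intrinsics, pixels), "position" and "rotation" of the camera in the world; the wrist camera has in their place "mount" (4x4, takes a point from camera to tool coordinates, whose origin is the TCP and whose axes are the flange's). Camera axes: x right, y down, z forward; pixel columns grow to the right and rows downward; lengths in m; the calibration is good to about 2 mm. The wrist camera is an equidistant fisheye: a pixel r from the principal point sees the ray r / f radians off the axis. A picture is of the moment at which its call begins: read the wrist's pose just before it. There is no depth.
- hand_in(): hands the job in; it is judged then, once.
The state is a dict: "time_s": time; "joint_positions": joint angles; "joint_velocities": joint speeds; "joint_efforts": joint torques, N m; "tool_pos": TCP position; "tool_rot": TCP orientation; "force": force on the tool from outside, world axes, zero at the start; "ft_torque": the same for the moment, N m; "width": finger opening in m; "gripper_force": force on a finger pad.
Only numpy, scipy, OpenCV 4.12 (cv2) and the standard library are available. Lean on these libraries where they do the work, as an engineer would, in place of code of your own. Each camera call takes 0.05 s, during which the arm holds its last target. There are 200 camera calls.

## Task

One of the two hard drives in the white cage is still held by a hidden lock screw; the other is only clicked in. Feel from behind which one gives, never pressing on a drive harder than about 35 N, push that drive out of its click and then draw it right out of the cage (its orange rib is there to pull on, once it shows). Leave it lying flat on the blue mat, wholly clear in front of the cage, with the locked drive still seated and the other things on the bench undisturbed.

Things in the scene. Friction and masses are not known exactly. Their poses are not given: they have to be found in the camera images.
- cage: white drive cage fixed to the bench, two bays side by side, 147 long (x) x 240 wide (y), no floor: drives slide on the flat bench, z = 0. Origin: on the bench at its centre; z up; drives come out towards its -x (front) only. Outer walls y +-116 to +-120, middle wall y -12 to +12. Blue knobs (top at z 26) stick out 14 from the outer walls at x 0.
- bay_left (a point): centre of the bay at cage y +64, on the bench; bay 104 wide, open at front and rear. Spring balls in its walls sit in notches of the drive's sides. An unlocked drive gives way at 10 to 20 N of push on its rear face towards cage -x, is free of the click after about 7 mm of travel, then slides with 3 to 12 N. The locked one has 1 to 3 mm of play, then is rigid.
- bay_right (a point): the same for the bay at cage y -64; bay and springs as in the left bay. The hidden lock is in one of the two bays, at random.
- roof_front (a point): middle of the front edge of the roof's top (cage x -73.5, z 48). The roof, 2 thick, underside z 46, spans all the width from here back to roof_rear; the ribs of seated drives are just under this edge, out of reach.
- roof_rear (a point): middle of the rear edge of the roof's top (cage x +18.5, z 48). From here back to x +73.5 the bays are open above and their walls only 20 high. A finger from above pushing a drive's rear face can go on for some 50 mm until it meets this edge; the rib is then that far out in front of the roof.
- drive_a: one of two identical hard drives, one per bay (which bay varies; either may be locked), black with aluminium top, 147 long (x) x 102 wide x 26 high, 0.45-0.7 kg. Origin: centre of underside; x along its length, z up; seated, it sits at cage x = 0 with the cage's axes. Rear face x +73.5, flat, z 0 to 26. Front end x -73.5, with an orange rib on top. Too wide to grasp: push or hook it.
- drive_b: one of two identical hard drives, one per bay (which bay varies; either may be locked), black with aluminium top, 147 long (x) x 102 wide x 26 high, 0.45-0.7 kg. Origin: centre of underside; x along its length, z up; seated, it sits at cage x = 0 with the cage's axes. Rear face x +73.5, flat, z 0 to 26. Front end x -73.5, with an orange rib on top. Too wide to grasp: push or hook it.
- rib_a (a point): middle of the top edge (z 42 above the bench) of drive_a's orange pull rib, 5 thick in drive x (x -73.5 to -68.5), 70 wide, standing 16 above the drive's flat top (z 26 to 42). Can be hooked from behind or pinched from above once it is out in front of the roof.
- rib_b (a point): middle of the top edge (z 42 above the bench) of drive_b's orange pull rib, 5 thick in drive x (x -73.5 to -68.5), 70 wide, standing 16 above the drive's flat top (z 26 to 42). Can be hooked from behind or pinched from above once it is out in front of the roof.
- screwdriver: loose screwdriver lying on the bench beyond the cage, about 200 long, 30 high; bystander
- bowl: steel parts bowl, 100 diameter, 40 high, to the right (-y) of the work; bystander; origin under its centre
- heatsink: finned heat sink, 70 x 70 x 42 high, to the left (+y) of the cage; bystander; origin under its centre
There are look-alikes about, which are no part of the job. Leave any yellow look-alike of the drive_a alone. What is shaped like the drive_b but pink is not meant.

How it is judged:
By the outcome, as a careful person would: the job done as asked, in the order asked, and still so for the second after the job is handed in, with the robot touching nothing.
It also fails if it takes over 58 s, if anything falls off the work surface, if the arm or the gripper's body presses on something with over 40 N, if the wrist force passes 120 N, or if a joint passes its speed limit or range.

## Working session

There is one attempt and no reset: what is moved stays moved. The work goes in short steps, Python scripts to look and compute and a tool call to move; the robot and the scene stay as the last step left them, time stands still between calls to the robot, and variables do not carry over. Pictures are saved under pics/ and viewed, at most 10 in all, crops included, and the job is handed in when it is done.

Besides the shell and the picture viewer there is one more tool, called after "Call:" as name([rows], argument=value, ...), one row to a line, values as JSON. jog_arm: Moves the arm, as the interface text tells. Its arguments: {"type":"object","properties":{"xyz":{"type":"array"},"twist":{"type":"array"},"claw":{"type":"number"},"force":{"type":"number"}},"required":["xyz","twist"]}

```bash
mkdir -p pics; python3 - <<'E'
from bench import *
import cv2,pickle
s=get_obs();print(s)
d={}
for n in("scene","side","wrist"):
    f=grab_frame(n);d[n]=f;cv2.imwrite(f"pics/{n}0.png",f["img"][:,:,::-1])
    print(n,{k:v for k,v in f.items() if k!="img"})
pickle.dump(d,open("f0.pkl","wb"))
E
```

```text
{'time_s': 0.0, 'joint_positions': array([-3.79327485, 30.77717106, -0.25366362, 88.16992567,  0.14841756,
       61.15116242, -4.07981195]), 'joint_velocities': array([-0.03326677,  0.05121037,  0.03934313, -0.04326036, -0.01426628,
       -0.05835325,  0.06951743]), 'joint_efforts': array([-1.69933578e-04, -5.70981932e+01,  9.90184285e-01, -2.51597965e+01,
       -5.62433247e-02,  1.80829730e-02,  2.02785413e-04]), 'tool_pos': array([ 6.49425363e-01, -1.52006184e-05,  2.56848092e-01]), 'tool_rot': array([-1.79902323e+02,  7.04337492e-03,  9.00032416e+01]), 'force': array([ 0.25317427, -0.52764335, -0.19589483]), 'ft_torque': array([ 0.08312645,  0.0091919 , -0.03120513]), 'gripper_force': 0.0, 'width': 0.08804236771777918}
scene {'mtx': array([[509.4069235 ,   0.        , 322.53117712],
       [  0.        , 509.4069235 , 237.82225521],
       [  0.        ,   0.        ,   1.        ]]), 'position': array([ 1.15024316, -0.77148874,  0.88620205]), 'rotation': array([-128.08360214,    0.48610678,   36.33441748])}
side {'mtx': array([[444.89760665,   0.        , 324.54862308],
       [  0.        , 444.89760665, 237.64926856],
       [  0.        ,   0.        ,   1.        ]]), 'position': array([ 0.30420642, -0.82348531,  0.67993105]), 'rotation': array([-122.92974594,   -0.63293344,  -15.47417312])}
wrist {'mtx': array([[371.64829954,   0.        , 318.46537513],
       [  0.        , 371.64829954, 237.44638526],
       [  0.        ,   0.        ,   1.        ]]), 'mount': array([[-4.05102803e-04, -9.64290753e-01, -2.64845579e-01,
         6.81158139e-02],
       [ 9.99999541e-01, -6.20596038e-04,  7.29981617e-04,
        -8.42197298e-04],
       [-8.68276639e-04, -2.64845161e-01,  9.64290561e-01,
        -1.27482737e-01],
       [ 0.00000000e+00,  0.00000000e+00,  0.00000000e+00,
         1.00000000e+00]])}
```

View pics/scene0.png

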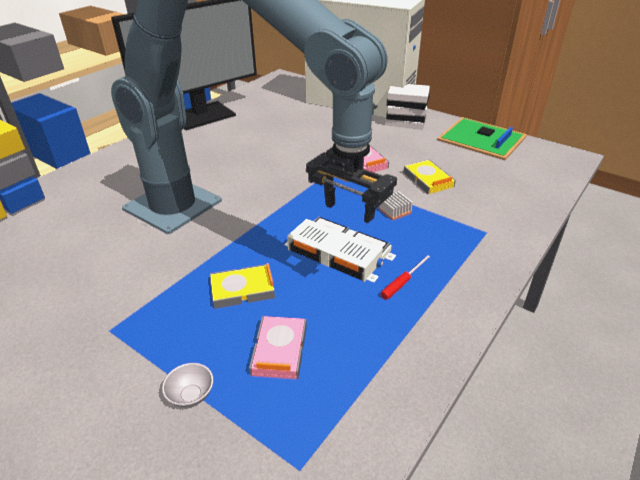

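View pics/side0.png

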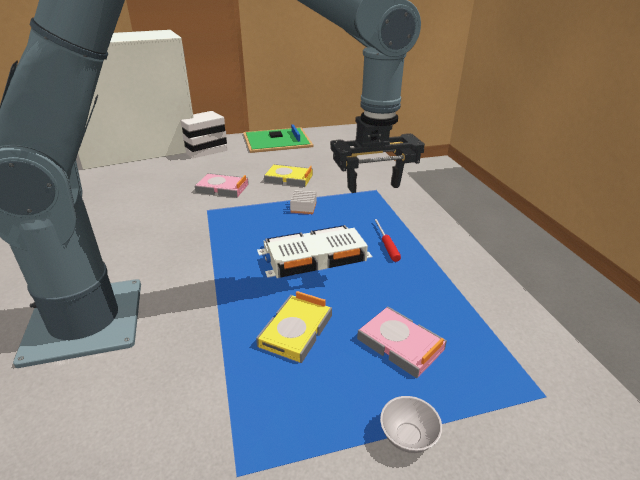

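```bash
python3 - <<'E'
import cv2
a=cv2.imread("pics/scene0.png")[205:385,200:440];b=cv2.imread("pics/side0.png")[220:385,250:460]
cv2.imwrite("pics/sc.png",cv2.resize(a,None,fx=3.3,fy=3.3,interpolation=cv2.INTER_CUBIC))
cv2.imwrite("pics/si.png",cv2.resize(b,None,fx=3.6,fy=3.6,interpolation=cv2.INTER_CUBIC))
E
```

```text
(no output)
```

View pics/sc.png

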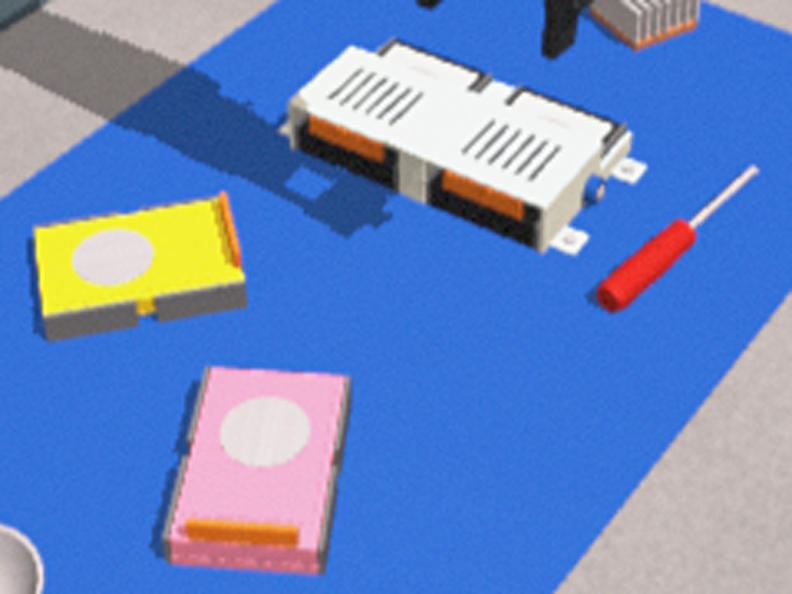

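View pics/si.png

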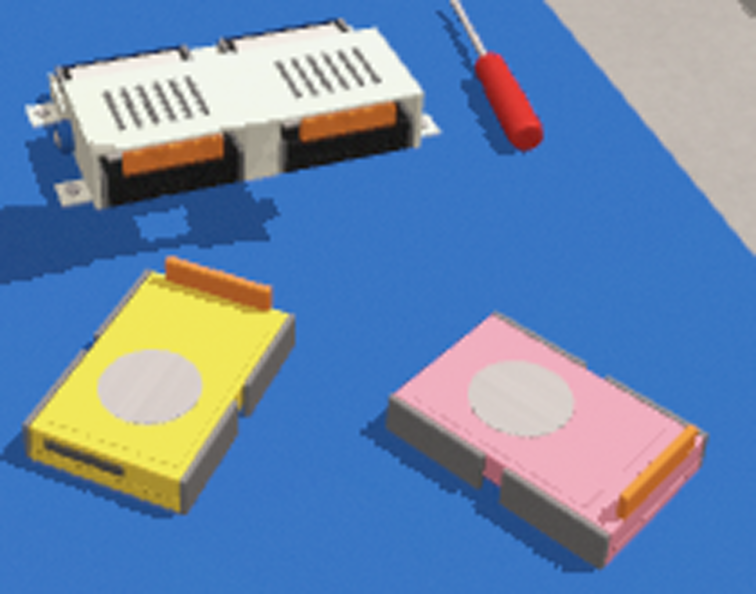

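View pics/wrist0.png

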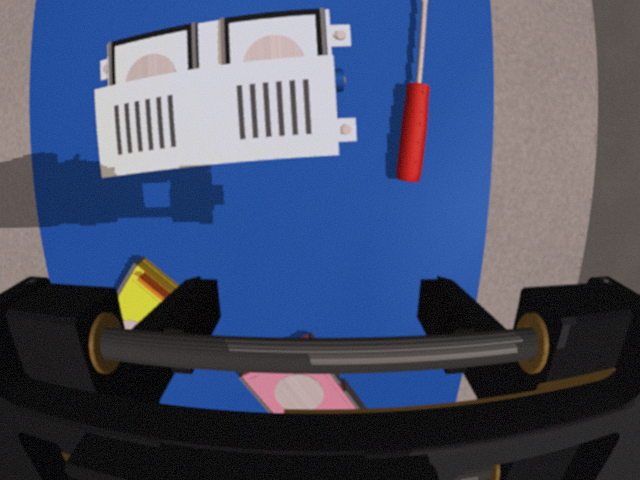

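```bash
cat > h.py <<'E'
import numpy as np
from scipy.spatial.transform import Rotation as R
from scipy.optimize import least_squares
def rot(a): return R.from_euler('xyz',a,degrees=True).as_matrix()
def proj(f,P,s=None):
    P=np.atleast_2d(P)
    if 'mount' in f:
        M=f['mount'];T=(P-s['tool_pos'])@rot(s['tool_rot']);c=(T-M[:3,3])@M[:3,:3]
        r=np.hypot(c[:,0],c[:,1]);th=np.arctan2(r,c[:,2]);u=c[:,:2]/r[:,None]*th[:,None]
    else:
        c=(P-f['position'])@rot(f['rotation']);u=c[:,:2]/c[:,2:]
    K=f['mtx'];return u*[K[0,0],K[1,1]]+K[:2,2]
def on_plane(f,px,z,s=None):
    return least_squares(lambda q:proj(f,[q[0],q[1],z],s)[0]-px,[.6,0.1]).x
def cage(p,P):
    P=np.atleast_2d(np.array(P,float))/1000;c,s_=np.cos(p[2]),np.sin(p[2])
    return np.c_[p[0]+c*P[:,0]-s_*P[:,1],p[1]+s_*P[:,0]+c*P[:,1],P[:,2]]
E
cat > a.py <<'E'
from h import *;import pickle
d=pickle.load(open("f0.pkl","rb"));s=dict(tool_pos=np.array([.649425,0,.256848]),tool_rot=np.array([-179.902,.007,90.003]))
C=[[-73.5,120,48],[-73.5,-120,48],[18.5,120,48],[18.5,-120,48]]
obs=[('wrist',C,[[101,177],[339,155],[95,88],[333,56]]),
('scene',C[:3],[[288.5,234.7],[365.8,267.7],[305.2,219.2]]),
('side',C[:2],[[277.8,263.6],[366.7,249.7]])]
res=lambda p:np.concatenate([(proj(d[n],cage(p,c),s)-o).ravel() for n,c,o in obs])
r=least_squares(res,[.6,.15,1.57],loss='soft_l1');print(r.x,np.degrees(r.x[2]));print(res(r.x).round(1))
for n,px in [('scene',[(207,370),(350,378),(165,555),(37,230),(220,195),(245,275),(690,225),(600,295),(755,170)])]:
    for q in px: print(n,q,on_plane(d[n],(q[0]/3.3+200,q[1]/3.3+205),.026 ,s).round(3))
for q in [(150,270),(293,315),(30,428),(183,480),(497,313),(390,397),(705,432),(603,530)]: print('side',q,on_plane(d['side'],(q[0]/3.6+250,q[1]/3.6+220),.026).round(3))
print('heatsink',on_plane(d['side'],(303,200),.02),'bowl',on_plane(d['side'],(411,430),.02),'mat',[on_plane(d['side'],q,0).round(3) for q in[(208,210),(377,191),(545,397),(237,476)]])
E
python3 a.py
```

```text
[0.54313316 0.11940914 1.62209062] 92.93894675224736
[ 0.7 -0.1 -0.3  0.5 -0.4  0.6  0.6 -0.6 -1.2  0.5 -0.7 -0.4  1.6 -0.9
 -2.8 -1.3  0.5 -4.2]
scene (207, 370) [ 0.557 -0.208]
scene (350, 378) [ 0.642 -0.156]
scene (165, 555) [ 0.64 -0.34]
scene (37, 230) [ 0.356 -0.176]
scene (220, 195) [ 0.442 -0.064]
scene (245, 275) [ 0.517 -0.121]
scene (690, 225) [0.756 0.119]
scene (600, 295) [0.739 0.014]
scene (755, 170) [0.766 0.207]
side (150, 270) [ 0.445 -0.063]
side (293, 315) [ 0.52  -0.126]
side (30, 428) [ 0.353 -0.178]
side (183, 480) [ 0.427 -0.236]
side (497, 313) [ 0.641 -0.155]
side (390, 397) [ 0.554 -0.206]
side (705, 432) [ 0.715 -0.277]
side (603, 530) [ 0.63  -0.326]
heatsink [0.57561661 0.38282968] bowl [ 0.56557134 -0.43824483] mat [array([0.285, 0.428]), array([0.839, 0.42 ]), array([ 0.838, -0.429]), array([ 0.282, -0.429])]
```

Look-alikes: yellow drives at scene (242,285) and (430,176) and pink drives at (279,347) and (375,160) are all loose and not wanted. The real drives are the two in the white cage, with ribs at scene (305,247) and (347,264). The crop confirms this: the cage front faces world -y. I'll probe the right bay first.

Call:
jog_arm([
  [0.16, -0.04, 0],
  [0.32, -0.08, 0],
  [0.48, -0.12, 0],
  [0.64, -0.16, 0],
  [0.76, -0.185, 0],
  [0.83, -0.19, 0],
  [0.858, -0.191, 0],
  [0.858, -0.191, 0],
], twist=[-0.049, -0.049, -0.049, -0.049, -0.049, -0.049, -0.049, -0.049], claw=1, force=30)

```text
time_s: 0.82
tool_pos: [0.6017, 0.2164, 0.2574]
tool_rot: [-180.0, -0.0, 93.1]
force: [0.7, -0.2, -0.4]
width: 0.0369
gripper_force: 0.0
```

```bash
python3 - <<'E'
from bench import *;import cv2,pickle
s=get_obs();f=grab_frame("wrist");pickle.dump((s,f),open("f1.pkl","wb"));print(s['tool_pos'],s['tool_rot'],s['force'],s['width'])
g=grab_frame("scene")["img"][170:320,240:450,::-1]
cv2.imwrite("pics/w1.png",cv2.hconcat([cv2.resize(f["img"][:,:,::-1],(480,360)),cv2.resize(g,(300,360))]))
E
```

```text
[0.6016935  0.21640268 0.25738674] [-1.79971140e+02 -2.98116849e-02  9.31181698e+01] [ 0.69214856 -0.22612568 -0.44105877] 0.03690976180322638
```

View pics/w1.png

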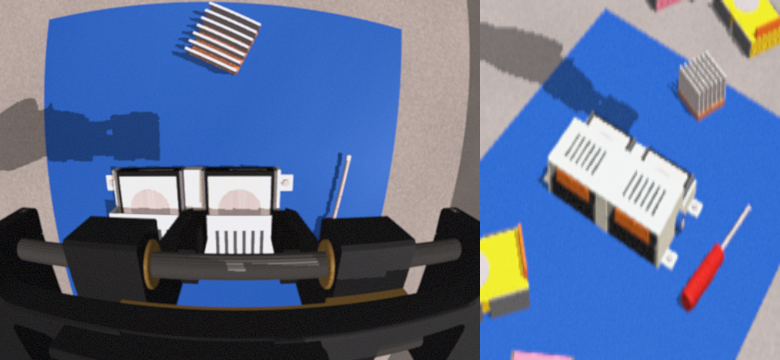

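The view shows both bays from behind, with the right drive's rear edge at about (207..277,170) in the composite. I'll check the rear-edge position while descending.

```bash
python3 - <<'E'
from h import *;import pickle
s,f=pickle.load(open("f1.pkl","rb"))
p=[.54313,.11941,1.62209]
for q in [(207,172),(277,172),(118,172),(182,172)]: 
    w=on_plane(f,(q[0]/.75,q[1]/.75),.026,s)-p[:2];c,n=np.cos(p[2]),np.sin(p[2]);print(q,'cage',1000*np.array([c*w[0]+n*w[1],-n*w[0]+c*w[1]]))
E
```

```text
(207, 172) cage [ 71.86256969 -20.39652268]
(277, 172) cage [  72.12499249 -113.81522185]
(118, 172) cage [ 72.0504275  108.33524685]
(182, 172) cage [71.85369337 13.65852782]
```

Call:
jog_arm([
  [0, 0, 0.16],
  [0, 0, 0.32],
  [0, 0, 0.48],
  [0, 0, 0.64],
  [0, 0, 0.8],
  [0, 0, 0.88],
  [0, 0, 0.912],
  [0, 0, 0.912],
], twist=[0, 0, 0, 0, 0, 0, 0, 0])

```text
time_s: 1.58
tool_pos: [0.6017, 0.2117, 0.0278]
tool_rot: [-179.8, 0.1, 92.8]
force: [0.3, -0.4, 1.5]
width: 0.0006
gripper_force: 0.0
```

Call:
jog_arm([
  [-0.008, 0, 0],
  [-0.014, 0, 0],
  [-0.018, 0, 0],
  [-0.02, 0, 0],
  [-0.022, 0, 0],
  [-0.024, 0, 0],
], twist=[0, 0, 0, 0, 0, 0])

```text
time_s: 2.08
tool_pos: [0.6029, 0.2086, 0.0304]
tool_rot: [179.9, -0.0, 92.9]
force: [-0.0, 0.4, 0.3]
width: 0.0004
gripper_force: 0.0
```

Call:
jog_arm([
  [-0.004, 0, 0],
  [-0.006, 0, 0],
  [-0.008, 0, 0],
  [-0.008, 0, 0],
], twist=[0, 0, 0, 0])

```text
time_s: 2.42
tool_pos: [0.6027, 0.2069, 0.0298]
tool_rot: [180.0, -0.0, 93.0]
force: [-0.1, 1.2, 1.4]
width: 0.0004
gripper_force: 0.6
```

Call:
jog_arm([
  [-0.002, 0, 0],
  [-0.004, 0, 0],
  [-0.004, 0, 0],
], twist=[0, 0, 0])

```text
time_s: 2.67
tool_pos: [0.6027, 0.2066, 0.0298]
tool_rot: [180.0, -0.1, 93.0]
force: [-0.5, 3.5, 0.3]
width: 0.0006
gripper_force: 1.9
```

Call:
jog_arm([
  [-0.002, 0, 0],
  [-0.004, 0, 0],
  [-0.004, 0, 0],
], twist=[0, 0, 0])

```text
time_s: 2.92
tool_pos: [0.6028, 0.2056, 0.0298]
tool_rot: [180.0, -0.1, 93.0]
force: [0.2, 5.1, 0.6]
width: 0.0005
gripper_force: 2.6
```

Call:
jog_arm([
  [-0.002, 0, 0],
  [-0.004, 0, 0],
  [-0.004, 0, 0],
], twist=[0, 0, 0])

```text
time_s: 3.17
tool_pos: [0.6028, 0.2053, 0.0298]
tool_rot: [180.0, -0.1, 93.0]
force: [-0.4, 6.0, -0.6]
width: 0.0003
gripper_force: 3.3
```

Call:
jog_arm([
  [-0.002, 0, 0],
  [-0.004, 0, 0],
  [-0.004, 0, 0],
], twist=[0, 0, 0])

```text
time_s: 3.42
tool_pos: [0.6028, 0.2051, 0.0299]
tool_rot: [179.9, -0.2, 93.0]
force: [0.1, 7.9, -0.9]
width: 0.0003
gripper_force: 4.0
```

Call:
jog_arm([
  [-0.002, 0, 0],
  [-0.004, 0, 0],
  [-0.004, 0, 0],
], twist=[0, 0, 0])

```text
time_s: 3.67
tool_pos: [0.6027, 0.205, 0.0299]
tool_rot: [179.9, -0.2, 93.1]
force: [1.0, 9.2, -2.0]
width: 0.0004
gripper_force: 4.8
```

Call:
jog_arm([
  [-0.004, 0, 0],
  [-0.008, 0, 0],
  [-0.008, 0, 0],
], twist=[0, 0, 0])

```text
time_s: 3.92
tool_pos: [0.6028, 0.2046, 0.03]
tool_rot: [179.9, -0.4, 93.1]
force: [-0.2, 12.5, -1.4]
width: 0.0007
gripper_force: 6.3
```

Call:
jog_arm([
  [-0.004, 0, 0],
  [-0.008, 0, 0],
  [-0.008, 0, 0],
], twist=[0, 0, 0])

```text
time_s: 4.17
tool_pos: [0.6028, 0.2043, 0.0301]
tool_rot: [179.9, -0.5, 93.2]
force: [0.2, 15.8, -2.4]
width: 0.0003
gripper_force: 7.8
```

Call:
jog_arm([
  [-0.004, 0, 0],
  [-0.008, 0, 0],
  [-0.008, 0, 0],
], twist=[0, 0, 0])

```text
time_s: 4.42
tool_pos: [0.6028, 0.2032, 0.0303]
tool_rot: [179.9, -0.5, 93.2]
force: [0.0, 16.5, -1.1]
width: 0.0006
gripper_force: 8.1
```

Call:
jog_arm([
  [-0.004, 0, 0],
  [-0.008, 0, 0],
  [-0.008, 0, 0],
], twist=[0, 0, 0])

```text
time_s: 4.67
tool_pos: [0.603, 0.1969, 0.0299]
tool_rot: [180.0, -0.2, 93.1]
force: [-0.4, 8.7, -0.7]
width: -0.0001
gripper_force: 4.6
```

Call:
jog_arm([
  [-0.004, 0, 0],
  [-0.008, 0, 0],
  [-0.008, 0, 0],
], twist=[0, 0, 0])

```text
time_s: 4.92
tool_pos: [0.6033, 0.1943, 0.0299]
tool_rot: [180.0, -0.2, 93.0]
force: [0.2, 8.6, -1.0]
width: 0.0003
gripper_force: 4.2
```

Right drive yielded at about 16 N and is sliding at about 9 N, so the left one is locked. Pushing it further out.

Call:
jog_arm([
  [-0.016, 0, 0],
  [-0.032, 0, 0],
  [-0.048, 0, 0],
  [-0.064, 0, 0],
  [-0.08, 0, 0],
  [-0.096, 0, 0],
  [-0.112, 0, 0],
  [-0.12, 0, 0],
], twist=[0, 0, 0, 0, 0, 0, 0, 0])

```text
time_s: 5.58
tool_pos: [0.6049, 0.1642, 0.0299]
tool_rot: [180.0, -0.2, 93.0]
force: [0.0, 9.9, -0.9]
width: 0.0002
gripper_force: 4.7
```

Call:
jog_arm([
  [-0.012, 0, 0],
  [-0.022, 0, 0],
  [-0.022, 0, 0],
], twist=[0, 0, 0])

```text
time_s: 5.83
tool_pos: [0.6052, 0.1581, 0.0299]
tool_rot: [180.0, -0.1, 93.0]
force: [0.1, 6.7, 0.1]
width: 0.0004
gripper_force: 3.5
```

Call:
jog_arm([
  [0.04, 0, 0],
  [0.08, 0, 0],
  [0.08, 0, 0],
  [0.08, 0, -0.1],
  [0.08, 0, -0.25],
  [0.08, 0, -0.36],
  [0.08, 0, -0.4],
  [0.08, 0, -0.4],
], twist=[0, 0, 0, 0, 0, 0, 0, 0])

```text
time_s: 6.5
tool_pos: [0.6061, 0.1761, 0.1325]
tool_rot: [179.7, -0.0, 92.9]
force: [0.7, 0.0, 0.1]
width: 0.0002
gripper_force: 0.0
```

Call:
jog_arm([
  [-0.15, 0, 0],
  [-0.3, 0, 0],
  [-0.44, 0, 0],
  [-0.54, 0, 0],
  [-0.59, 0, 0],
  [-0.59, 0, 0],
  [-0.59, 0, 0],
], twist=[0, 0, 0, 0, 0, 0, 0])

```text
time_s: 7.08
tool_pos: [0.6112, 0.0296, 0.1287]
tool_rot: [-179.9, -0.0, 92.9]
force: [-0.2, 0.3, 0.2]
width: 0.0007
gripper_force: 0.0
```

```bash
python3 - <<'E'
from bench import *;import cv2,pickle
s=get_obs();f=grab_frame("side");g=grab_frame("scene");pickle.dump((s,f,g),open("f2.pkl","wb"));print(s['tool_pos'],s['tool_rot'],s['force'])
cv2.imwrite("pics/p2.png",cv2.hconcat([cv2.resize(f["img"][205:325,255:385,::-1],(390,360),interpolation=cv2.INTER_CUBIC),cv2.resize(g["img"][190:310,270:400,::-1],(390,360),interpolation=cv2.INTER_CUBIC)]))
E
```

```text
[0.61118163 0.02964527 0.12867818] [-1.79907174e+02 -4.52130803e-02  9.29317125e+01] [-0.21167709  0.29983148  0.15381025]
```

View pics/p2.png

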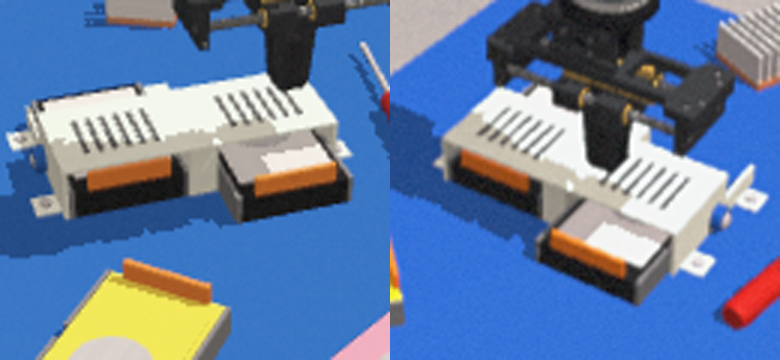

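The right drive is about 48 mm out. Its rib shows at side px (340..367, 264..259), in front of the roof edge, and the left drive is still seated.

```bash
python3 - <<'E'
from h import *;import pickle
s,f,g=pickle.load(open("f2.pkl","rb"));p=[.54313,.11941,1.62209];c,n=np.cos(p[2]),np.sin(p[2])
for k,q in [(f,(340,264.3)),(f,(366.7,259.3)),(g,(324,267.7)),(g,(348.3,277.3))]:
    a=on_plane(k,q,.042);w=a-p[:2];print(a.round(4),1000*np.array([c*w[0]+n*w[1],-n*w[0]+c*w[1]]))
w=s['tool_pos'][:2]-p[:2];print(1000*np.array([c*w[0]+n*w[1],-n*w[0]+c*w[1]]))
E
```

```text
[5.784e-01 5.000e-04] [-120.60602517  -29.08069583]
[0.648  0.0037] [-120.96286503  -98.81444717]
[ 0.5809 -0.0033] [-124.45071042  -31.41420001]
[0.65   0.0029] [-121.82896157 -100.70938745]
[-93.13575541 -63.3597818 ]
```

Call:
jog_arm([
  [0, 0, 0.1],
  [0, 0, 0.19],
  [0, 0, 0.24],
  [0, 0, 0.27],
  [0, 0, 0.29],
  [0, 0, 0.31],
  [0, 0, 0.315],
  [0, 0, 0.315],
], twist=[0, 0, 0, 0, 0, 0, 0, 0])

```text
time_s: 7.85
tool_pos: [0.6121, 0.0289, 0.0513]
tool_rot: [180.0, -0.0, 92.9]
force: [-0.3, 0.6, -0.1]
width: 0.0003
gripper_force: 0.0
```

Call:
jog_arm([
  [-0.015, 0, 0.006],
  [-0.03, 0, 0.006],
  [-0.045, 0, 0.006],
  [-0.055, 0, 0.006],
  [-0.065, 0, 0.006],
  [-0.075, 0, 0.006],
  [-0.085, 0, 0.006],
  [-0.095, 0, 0.006],
], twist=[0, 0, 0, 0, 0, 0, 0, 0])

```text
time_s: 8.52
tool_pos: [0.6133, 0.01, 0.0499]
tool_rot: [179.9, -0.3, 93.1]
force: [-1.2, 10.4, 0.7]
width: -0.0001
gripper_force: 5.4
```

Call:
jog_arm([
  [-0.018, 0, 0],
  [-0.036, 0, 0],
  [-0.054, 0, 0],
  [-0.072, 0, 0],
  [-0.09, 0, 0],
  [-0.108, 0, 0],
  [-0.126, 0, 0],
  [-0.14, 0, 0],
], twist=[0, 0, 0, 0, 0, 0, 0, 0])

```text
time_s: 9.18
tool_pos: [0.6152, -0.0297, 0.0498]
tool_rot: [180.0, -0.0, 92.9]
force: [-0.3, 5.7, 3.1]
width: 0.0003
gripper_force: 2.9
```

Call:
jog_arm([
  [-0.018, 0, 0],
  [-0.036, 0, 0],
  [-0.054, 0, 0],
  [-0.072, 0, 0],
  [-0.09, 0, 0],
  [-0.108, 0, 0],
  [-0.126, 0, 0],
  [-0.144, 0, 0],
], twist=[0, 0, 0, 0, 0, 0, 0, 0])

```text
time_s: 9.85
tool_pos: [0.617, -0.0653, 0.0499]
tool_rot: [180.0, -0.1, 93.0]
force: [-0.1, 5.3, 3.9]
width: 0.0004
gripper_force: 3.0
```

Call:
jog_arm([
  [-0.018, 0, 0],
  [-0.036, 0, 0],
  [-0.054, 0, 0],
  [-0.072, 0, 0],
  [-0.09, 0, 0],
  [-0.108, 0, 0],
  [-0.12, 0, 0],
  [-0.126, 0, 0],
], twist=[0, 0, 0, 0, 0, 0, 0, 0])

```text
time_s: 10.52
tool_pos: [0.6185, -0.0972, 0.0499]
tool_rot: [180.0, -0.0, 92.9]
force: [0.3, 5.8, 4.4]
width: 0.0005
gripper_force: 3.1
```

Call:
jog_arm([
  [-0.01, 0, 0],
  [-0.02, 0, 0],
  [-0.024, 0, 0],
  [-0.024, 0, 0],
], twist=[0, 0, 0, 0])

```text
time_s: 10.85
tool_pos: [0.6188, -0.1031, 0.0499]
tool_rot: [180.0, -0.0, 92.9]
force: [-0.2, 4.9, 4.3]
width: 0.0005
gripper_force: 2.4
```

Call:
jog_arm([
  [0.04, 0, 0],
  [0.08, 0, 0],
  [0.08, 0, -0.1],
  [0.08, 0, -0.25],
  [0.08, 0, -0.4],
  [0.08, 0, -0.55],
  [0.08, 0, -0.6],
  [0.08, 0, -0.6],
], twist=[0, 0, 0, 0, 0, 0, 0, 0])

```text
time_s: 11.52
tool_pos: [0.6197, -0.0837, 0.2034]
tool_rot: [179.6, 0.1, 92.9]
force: [0.5, 0.1, -0.6]
width: 0.0005
gripper_force: 0.0
```

```bash
python3 - <<'E'
from bench import *;import cv2,pickle
s=get_obs();f=grab_frame("side");g=grab_frame("scene");pickle.dump((s,f,g),open("f3.pkl","wb"));print(s['tool_pos'],s['force'],s['time_s'])
cv2.imwrite("pics/p3.png",cv2.hconcat([cv2.resize(f["img"][185:445,220:460,::-1],None,fx=1.66,fy=1.66),cv2.resize(g["img"][185:445,160:400,::-1],None,fx=1.66,fy=1.66)]))
E
```

```text
[ 0.61968435 -0.08365223  0.2034416 ] [ 0.49454767  0.10387414 -0.64436513] 11.5167
```

View pics/p3.png

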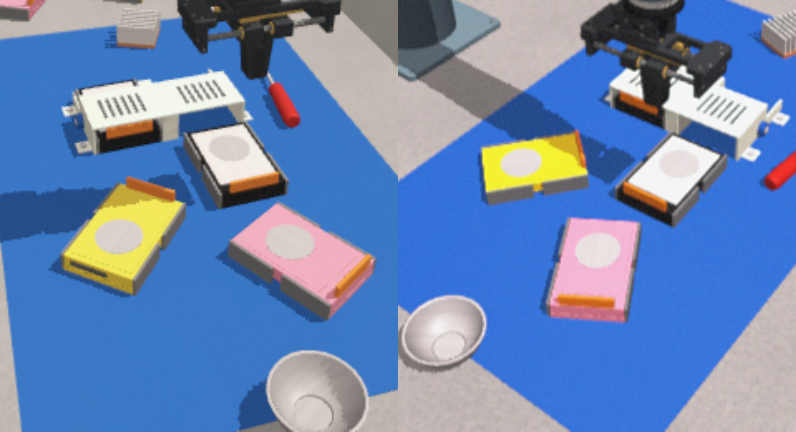

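The drive lies flat on the mat in front of the cage (side composite, rear corners about (185,137) and (240,122)). The left drive is seated, and the yellow and pink drives, bowl and screwdriver haven't moved. One numeric check of the gap, then I'll hand in.

```bash
python3 - <<'E'
from h import *;import pickle
from bench import *
s,f,g=pickle.load(open("f3.pkl","rb"));p=[.54313,.11941,1.62209];c,n=np.cos(p[2]),np.sin(p[2]);X=[]
for k,q in [(f,(331.4,267.5)),(f,(364.6,258.5)),(g,(160+(672-398)/1.66,185+137/1.66)),(g,(160+(724-398)/1.66,185+157/1.66))]:
    a=on_plane(k,q,.026);w=a-p[:2];v=1000*np.array([c*w[0]+n*w[1],-n*w[0]+c*w[1]]);X.append(v[0]);print(v)
if max(X)<-80: print(hand_in())
E
```

```text
[-106.37198622  -12.35584655]
[ -95.88776039 -104.77676982]
[-107.34546476  -23.29555143]
[-102.95456418 -113.10549295]
the job is handed in; nothing more can be done
None
```

The right-bay drive gave way at about 16 N and now lies flat on the blue mat, about 20 mm or more clear of the cage front. I took the left drive to be the locked one without pressing on it; it is still seated. The yellow and pink look-alikes, bowl and screwdriver looked unmoved, and the job is handed in at about 12 s.

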